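# Rinse the laundry measuring gear in the bench rinser

## Robot

A 6-joint arm with a two-finger parallel gripper is mounted at the origin on the work surface. World frame = base frame: x ahead of the robot, y to its left, z up, the work surface at z = 0. Lengths are in mm, angles in rad, forces in N, time in s.
With the tool pointing down it reaches from about 350 to 775 mm from the base axis. Payload 7.3 kg.
Tool frame: the origin (TCP) lies at the very end of the fingers, on their centre line; the grasp point (between the pads) lies 19 mm behind it; z points along the fingers, y is the line along which they close (so a half turn about z gives the same grasp; the last joint's range is limited). The gripper opens to 92 mm and grips with 3 to 60 N. Pads are 19 mm wide; open, the fingers measure 130 mm over their backs; the gripper's body (75 mm by 190 mm) begins 47 mm behind the grasp point.
Start: joints at [-1.422, 0.342, 1.524, -0, 1.275, -0.146], TCP at [152.56, -502.365, 226.741] pointing down, gripper open.
Joint ranges: [-2.53, 2.53], [-0.77, 2.02], [0.04, 2.7], [-1, 4.14], [0.28, 2.66], [-3.11, 3.11]. Speed limits (rad/s): [2.57, 2.57, 3.14, 3.14, 3.14, 3.14].

## Interface

Orientations are given as [roll, pitch, yaw] about the fixed x, y, z axes, in that order (R = Rz(yaw) Ry(pitch) Rx(roll)).
In Python, from plant import get_obs, optics, ticket, finder gives the robot as it stands.
- The arm moves only by the tool send_rows, never from a script. Its arguments are lists of equal length, an entry for each row: "offset": the shift along the tool's x, y, z scaled (see below), a list of three; "delta_rot": the turn, a rotation vector about the tool's x, y, z scaled (see below), a list of three. In form: {"offset": [[dx, dy, dz], ...], "delta_rot": [[rx, ry, rz], ...]}. A call has 1 to 8 rows; each row is the pose to reach, as a shift and turn from the pose commanded when the call began, along the tool's axes at that moment, turning the shorter way round; what a row does not reach only later rows make up. The controller multiplies each number of a shift by 120 mm and each number of a turn by 360 degrees. A row lasts 1/8 s, in which the tool goes at most 62.5 mm and 10.7 degrees, less where a joint would pass 70% of its speed; a pose out of reach is approached as far as the arm can. A call with a number of a shift or a turn outside -1 to 1 is refused whole. A call with a gripper value outside its range is refused whole. "grip" is the opening, from 0 (shut) to 1 (fully open), set as the call begins (left out, the last holds). The fingers move at their own pace and stop on an object; the grip force is fixed at half the most. Time passes only in rows, so rows that repeat a pose let the fingers close. It gives the time, the measured TCP pose, the force, the opening and the grip force at its end, in the units of the state.
- get_obs(): the state, without advancing time (a new reading comes with each control period).
- optics.capture(name): name is "scene" or "side" or "wrist"; returns the picture (384x512x3 uint8, red, green, blue); there is no depth.
- optics.get_calibration(name): a dict with "fx", "fy", "cx", "cy" (pixels), "k1" (the pictures are not rectified: a ray, as slopes to the right and down, at radius r is drawn at 1 + k1 r^2 times it, then the intrinsics apply), "world_from_camera" (4x4, takes a point from camera to world coordinates). Camera axes: x right, y down, z forward; pixel columns grow to the right and rows downward; lengths in mm; the calibration is good to about 2 mm. A picture is of the moment at which its call begins: read the wrist's pose just before it. get_calibration takes no time and is no camera call; for the wrist camera it gives the pose at the moment of the call.
- ticket.close_job(): hands the job in; it is judged then, once.
Trained networks look in the newest picture that a camera, given by its name, has taken for a name from the list of things; names that differ only in an ending like _2 or _b are one class to them, and where a whole thing is asked for, a point or a joint stands for the part that bears it (a point fixed in the world has none). Each returns a list of dicts, best first, with "confidence" (0 to 1); they miss things now and then, are a little off and sometimes report something else, mostly with a low value. They report only what shows in the picture. A call takes as long as a camera call.
- finder.boxes_of(target, camera): "box" ([left, top, right, bottom] in pixels, round what is visible of it).
- finder.silhouettes(target, camera): "region" (384x512 bool, what is visible of it) and "box" ([left, top, right, bottom] in pixels, round what is visible of it).
- finder.pinpoint(target, camera): "uv" ([column, row] in pixels: a listed point, or the origin of a listed thing).
The state is a dict: "time": time; "joint_positions": joint angles; "dq": joint speeds; "tau": joint torques, N m; "tool_pos": TCP position; "tcp_rot": TCP orientation; "contact_force": force on the tool from outside, world axes, zero at the start; "moment": the same for the moment, N m; "grip_width": finger opening in mm; "finger_force": force on a finger pad.
Only numpy, scipy, OpenCV 4.12 (cv2) and the standard library are available. Lean on these libraries where they do the work, as an engineer would, in place of code of your own. Each camera call takes 0.05 s, during which the arm holds its last target. There are 200 camera calls.

## Task

Put every piece of laundry gear that stands on the shelf to the robot's left (scoop, funnel, dosing cup, lint filter: whichever are there) down inside the steel bath of the rinser. With all of them in, swing the pump lever right over to its stop and let it spring back, then twist the start knob clockwise to its stop and let it spring back. Then set all the gear out side by side on the ribbed drain mat, and leave the amber bottles, the jar and the soap where they are.

Things in the scene. Friction and masses are not known exactly. Their poses are not given: they have to be found in the camera images.
- rinser: Fixed bench rinser. Origin: on the shelf under the centre of its steel bath; x away from the robot, z up. Bath outside 200 (x) by 310 (y), inside 190 by 300, rim 65 high, inner floor 15 above the shelf. White housing behind it: x 100 to 200, 310 wide, 60 high; pump lever at y = -95, start knob at y = +85, both at x = 155. The small spout at y = -10 is look-only.
- pump_lever (a joint): Sprung pump lever, rad: hinge along the rinser's x at (155, -95, 70) mm in its frame. 0 = rest, leaning 0.45 rad out to the rinser's -y; swings over the top towards its +y (the knob) to a hard stop at 0.9, leaning 0.45 rad in. 1.5 N at the ball to start, 5 N at the stop; springs back when let go.
- lever_ball (a point): Centre of the lever's black ball, 26 mm diameter, 80 mm from the hinge on a 10 mm steel rod; it moves with the lever. Can be pushed sideways with closed fingers.
- start_knob (a joint): Sprung start knob on the housing, rad: vertical axis, 0 = at rest with its bar along the rinser's x, turns clockwise seen from above to a hard stop at 1.2; 0.06 N m to start, 0.2 N m at the stop; springs back by itself when let go.
- knob_grip (a point): On the knob's axis, 94 mm above the shelf, at the height to grip: a black bar 56 long, 16 thick, standing from 72 to 100 mm above the shelf on a round 60 mm grey disc (60 to 72).
- drain_mat: Fixed dark rubber drain mat with ribs, to the robot's right, 220 (x) by 260 (y), 8 thick. Origin: under its centre on the shelf.
- scoop: White plastic measuring scoop, loose, 60 g: square open cup 50 by 50, 45 high, walls 3, with a flat handle 18 wide, 8 thick reaching to x = +65 at rim height. Origin: centre of the cup at mid-height (22.5 above what it stands on); x along the handle, z up. None if absent.
- scoop_end (a point): End of the scoop's handle, 65 mm from the cup's centre. None if absent.
- funnel: Grey hard silicone funnel, loose, 80 g, standing mouth down: 72 high, mouth 80 diameter, cone up to 38 above the base, then a spout 22 tapering to 18 diameter at the top. Origin on its axis 30 above the base; z along the spout, up. None if absent.
- dose_cup: Clear plastic dosing cup, loose, 60 g, open at the top: 60 high, 52 diameter at the foot, 56 at the rim, wall 3. Origin on its axis at mid-height (30); z up. None if absent.
- lint_filter: White lint filter cassette of a washing machine, loose, 90 g: flat body 85 (x) by 52 (y) by 30 high with a grip rib 60 (x) by 14 (y) standing 26 above it. Origin: centre, 28 above what it stands on; z up, rib on top. None if absent.
- jar: Closed squat amber glass jar, 54 diameter, 65 high, among the gear; leave it alone. Origin: centre of its underside.
- bottle_a: Closed amber glass bottle, 66 diameter, 170 high, at the back; leave alone. Origin: centre of its underside.
- bottle_b: A second bottle just like it, at the back; leave alone.
- soap_block: Block of yellow laundry soap, 60 by 85, 35 high; leave alone. Origin: centre of its underside.

How it is judged:
By the outcome, as a careful person would: the job done as asked, in the order asked, and still so for the second after the job is handed in, with the robot touching nothing.
Of scoop, funnel, dose_cup, lint_filter only 2 to 3 are there at a start; the rules pass over those that are not, and their reading is None.
At some moment in a run one of scoop, funnel, dose_cup, lint_filter may be knocked a few centimetres aside while the robot is not near it.
Once in a run the grip may slacken for a moment while it holds something.
It also fails if it takes over 210 s, if anything falls off the work surface, if the arm or the gripper's body presses on something with over 40 N, if the wrist force passes 120 N, or if a joint passes its speed limit or range.

## Working session

There is one attempt and no reset: what is moved stays moved. The work goes in short steps, Python scripts to look and compute and a tool call to move; the robot and the scene stay as the last step left them, time stands still between calls to the robot, and variables do not carry over. Pictures are saved under pics/ and viewed, at most 15 in all, crops included, and the job is handed in when it is done.

Besides the shell and the picture viewer there is one more tool, called after "Request:" as a command line: name --argument value ..., lists and objects as JSON in quotes. send_rows: Moves the arm, as the interface text tells. Its arguments: {"type":"object","properties":{"offset":{"type":"array"},"delta_rot":{"type":"array"},"grip":{"type":"number"}},"required":["offset","delta_rot"]}

```bash
mkdir -p pics; ls; cat > h.py <<'E'
import numpy as np, cv2
from plant import get_obs, optics, ticket, finder
def snap(n,f):
    im=optics.capture(n); cv2.imwrite('pics/'+f,im[:,:,::-1]); return im
def ray(cal,uv):
    u=(uv[0]-cal['cx'])/cal['fx']; v=(uv[1]-cal['cy'])/cal['fy']
    rd=np.hypot(u,v); r=rd
    for _ in range(20): r=rd/(1+cal['k1']*r*r)
    s=r/rd if rd>0 else 1
    T=np.array(cal['world_from_camera']); d=T[:3,:3]@np.array([u*s,v*s,1]); return T[:3,3],d
def at_z(cal,uv,z):
    o,d=ray(cal,uv); return o+d*(z-o[2])/d[2]
def proj(cal,p):
    T=np.array(cal['world_from_camera']); q=T[:3,:3].T@(np.asarray(p)-T[:3,3]); a,b=q[:2]/q[2]
    f=1+cal['k1']*(a*a+b*b); return np.array([a*f*cal['fx']+cal['cx'],b*f*cal['fy']+cal['cy']])
def tri(c1,u1,c2,u2):
    o1,d1=ray(c1,u1);o2,d2=ray(c2,u2);A=np.stack([d1,-d2],1)
    t=np.linalg.lstsq(A,o2-o1,rcond=None)[0];p,q=o1+d1*t[0],o2+d2*t[1]
    return (p+q)/2,np.linalg.norm(p-q)
E
python3 - <<'E'
from h import *
Z=dict(rinser=0,lever_ball=142,knob_grip=94,drain_mat=0,scoop=22.5,scoop_end=41,funnel=30,dose_cup=30,lint_filter=28,jar=0,bottle_a=0,soap_block=0)
for c in('scene','side'):
    snap(c,c+'0.png')
C={c:optics.get_calibration(c) for c in('scene','side')}
for c in C: print(c,np.round(C[c]['world_from_camera'],2).tolist(),C[c]['fx'])
for n in Z:
    for c in C:
        for r in finder.pinpoint(n,c)[:3]:
            print(n,c,round(r['confidence'],2),np.round(r['uv']),np.round(at_z(C[c],r['uv'],Z[n])))
s=get_obs();print(s['time'],s['tool_pos'],s['tcp_rot'],s['grip_width'])
E
```

```text
pics
scene [[-0.81, 0.38, -0.44, 1115.31], [0.58, 0.53, -0.62, 767.09], [-0.0, -0.76, -0.65, 854.73], [0.0, 0.0, 0.0, 1.0]] 379.0651996362732
side [[0.98, -0.1, 0.17, 344.13], [-0.2, -0.56, 0.81, -1215.58], [0.02, -0.82, -0.57, 1004.62], [0.0, 0.0, 0.0, 1.0]] 465.674019951257
rinser scene 0.59 [262. 192.] [511.  -4.   0.]
rinser side 0.98 [230. 230.] [497.  -5.   0.]
lever_ball scene 0.47 [200. 156.] [ 666. -134.  142.]
lever_ball side 0.43 [287. 211.] [ 661. -118.  142.]
lever_ball side 0.28 [297. 200.] [707. -64. 142.]
knob_grip scene 0.78 [239. 205.] [668.  86.  94.]
knob_grip side 0.73 [271. 187.] [657.  88.  94.]
drain_mat scene 0.68 [205. 148.] [ 536. -348.    0.]
drain_mat scene 0.3 [244. 205.] [600.  13.   0.]
drain_mat side 0.85 [257. 317.] [ 517. -389.    0.]
scoop side 0.35 [304. 225.] [745. -51.  22.]
dose_cup scene 0.93 [360. 251.] [459. 384.  30.]
dose_cup side 0.51 [204. 164.] [449. 386.  30.]
lint_filter scene 0.78 [333. 270.] [568. 386.  28.]
lint_filter side 0.85 [236. 162.] [579. 384.  28.]
jar scene 0.92 [271. 262.] [674. 252.   0.]
jar side 0.65 [266. 185.] [674. 244.   0.]
bottle_a scene 0.74 [220. 249.] [765. 126.   0.]
bottle_a scene 0.72 [196. 219.] [759. -24.   0.]
bottle_a side 0.89 [294. 198.] [761. 138.   0.]
bottle_a side 0.82 [303. 223.] [754. -13.  -0.]
bottle_a side 0.18 [206. 166.] [461. 421.   0.]
soap_block scene 0.83 [177. 187.] [ 734. -198.    0.]
soap_block side 0.8 [314. 260.] [ 736. -196.    0.]
1.3 [ 152.57009117 -502.37233295  226.71614913] [3.14151730e+00 7.34402066e-06 2.94789469e-01] 91.92995135204869
```

View pics/scene0.png

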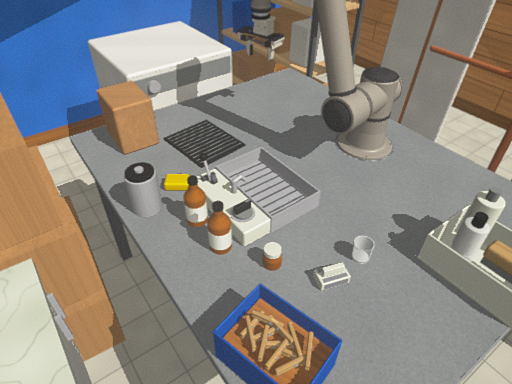

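View pics/side0.png

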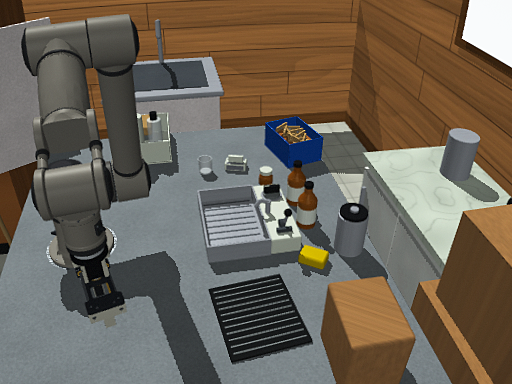

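Two pieces of gear are present. In scene0 the dosing cup is at (360,250) and the lint filter at (333,270). The jar is at (271,257), the rinser at (262,192) and the mat at (204,142). There is no scoop or funnel. I'll move over the rinser first and look there.

Request:
send_rows --offset '[[1,-1,-0.4],[1,-1,-0.4],[1,-1,-0.4],[1,-1,-0.4]]' --delta_rot '[[0,0,0.047],[0,0,0.047],[0,0,0.047],[0,0,0.047]]' --grip 1

```text
time: 1.8
tool_pos: [233.8, -350.8, 276.2]
tcp_rot: [3.139, -0.001, 0.003]
contact_force: [0.4, -1.0, -0.7]
grip_width: 92.1
finger_force: 0.0
```

Request:
send_rows --offset '[[1,-1,-0.4],[1,-1,-0.4],[1,-1,-0.4],[1,-1,-0.4]]' --delta_rot '[[0,0,0],[0,0,0],[0,0,0],[0,0,0]]'

```text
time: 2.3
tool_pos: [354.5, -231.8, 323.4]
tcp_rot: [3.14, -0.002, 0.004]
contact_force: [-0.5, -0.1, -0.6]
grip_width: 92.1
finger_force: 0.0
```

Request:
send_rows --offset '[[0.9,-1,0],[0.9,-1,0],[0.9,-1,0],[0.9,-1,0]]' --delta_rot '[[0,0,0],[0,0,0],[0,0,0],[0,0,0]]'

```text
time: 2.8
tool_pos: [461.3, -112.8, 321.6]
tcp_rot: [-3.141, 0.002, 0.002]
contact_force: [-0.5, 0.2, -0.0]
grip_width: 91.9
finger_force: 0.0
```

Request:
send_rows --offset '[[0,-1,0],[0,-1,0],[0,-1,0],[0,-1,0]]' --delta_rot '[[0,0,0],[0,0,0],[0,0,0],[0,0,0]]'

```text
time: 3.3
tool_pos: [460.6, 5.4, 322.4]
tcp_rot: [3.141, 0.0, -0.002]
contact_force: [-0.1, -0.1, 0.2]
grip_width: 91.7
finger_force: 0.0
```

```bash
cat > look.py <<'E'
import sys
from h import *
Z=dict(rinser=0,lever_ball=142,knob_grip=94,drain_mat=0,dose_cup=30,lint_filter=28,jar=0)
f=sys.argv[1]; names=sys.argv[2:]
s=get_obs();print(round(s['time'],2),np.round(s['tool_pos'],1),np.round(s['tcp_rot'],3),round(s['grip_width'],1))
c=optics.get_calibration('wrist'); snap('wrist',f)
print(np.round(c['world_from_camera'],2).tolist(),c['fx'])
for n in names:
    for r in finder.pinpoint(n,'wrist')[:2]: print(n,round(r['confidence'],2),np.round(r['uv']),np.round(at_z(c,r['uv'],Z[n]),1))
E
python3 look.py w1.png rinser lever_ball knob_grip
```

```text
3.3 [460.6   5.4 322.4] [ 3.141e+00  0.000e+00 -2.000e-03] 91.7
[[-0.0, -0.97, -0.25, 527.42], [-1.0, 0.0, -0.0, 4.52], [0.0, 0.25, -0.97, 480.17], [0.0, 0.0, 0.0, 1.0]] 266.36916954019233
rinser 0.68 [258. 138.] [500.3   2.8   0. ]
knob_grip 0.8 [188.  18.] [655.7  93.2  94. ]
```

View pics/w1.png

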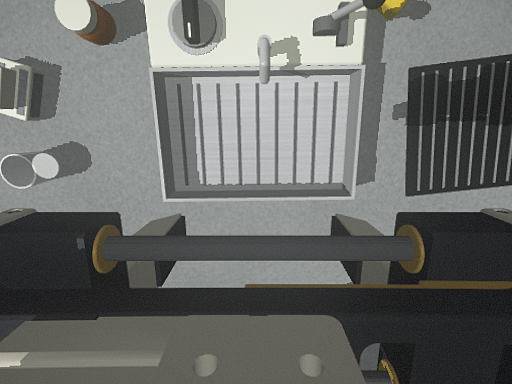

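Request:
send_rows --offset '[[0,-1,0],[0,-1,0],[0,-1,0],[0,-1,0]]' --delta_rot '[[0,0,0],[0,0,0],[0,0,0],[0,0,0]]'

```text
time: 4.0
tool_pos: [460.9, 126.3, 322.5]
tcp_rot: [3.141, 0.0, -0.001]
contact_force: [0.4, -0.7, 0.0]
grip_width: 92.1
finger_force: 0.0
```

Request:
send_rows --offset '[[0,-1,0],[0,-1,0],[0,-1,0],[0,-1,0]]' --delta_rot '[[0,0,0],[0,0,0],[0,0,0],[0,0,0]]'

```text
time: 4.5
tool_pos: [461.3, 245.6, 322.5]
tcp_rot: [3.141, 0.0, -0.002]
contact_force: [0.2, 0.7, 0.1]
grip_width: 91.7
finger_force: 0.0
```

Request:
send_rows --offset '[[0.1,-0.9,0.4],[0.1,-0.9,0.4],[0.1,-0.9,0.4],[0.1,-0.9,0.4]]' --delta_rot '[[0,0,0],[0,0,0],[0,0,0],[0,0,0]]'

```text
time: 5.0
tool_pos: [473.7, 353.4, 274.9]
tcp_rot: [3.141, -0.0, -0.003]
contact_force: [0.0, 0.5, -0.8]
grip_width: 91.8
finger_force: 0.0
```

```bash
python3 look.py w2.png dose_cup lint_filter jar
```

```text
5.0 [473.7 353.4 274.9] [ 3.141e+00 -0.000e+00 -3.000e-03] 91.8
[[-0.0, -0.97, -0.25, 540.47], [-1.0, 0.0, -0.0, 352.37], [0.0, 0.25, -0.97, 432.72], [0.0, 0.0, 0.0, 1.0]] 266.36916954019233
dose_cup 0.98 [237. 181.] [452.2 384.9  30. ]
lint_filter 0.72 [230.  98.] [574.2 391.1  28. ]
jar 0.88 [322.  25.] [675.3 259.    0. ]
```

View pics/w2.png

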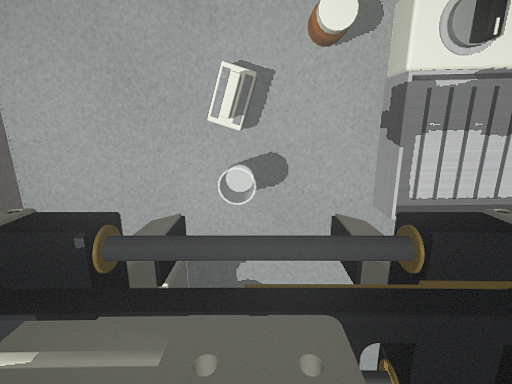

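In w1 the bath rim corners are about (151,68), (366,67), (355,199) and (164,200), with the knob at (190,20). In w2 the cup is at (237,183), and the filter body corners are about (223,62), (256,68), (240,130) and (208,123).

```bash
python3 - <<'E'
from h import *
c=optics.get_calibration('wrist')
P=[at_z(c,u,30)[:2] for u in[(223,62),(256,68),(240,130),(208,123)]]
print(np.round(P,1).tolist(),np.mean(P,0)); d=(P[0]+P[1]-P[2]-P[3])/2; print(np.linalg.norm(d),np.arctan2(d[1],d[0]))
d=P[1]-P[0];print(np.linalg.norm(d),np.arctan2(d[1],d[0])+np.pi/2)
R=finder.silhouettes('lint_filter','wrist')[0]['region']
print(cv2.minAreaRect(np.argwhere(R)[:,::-1].astype(np.float32)))
R=finder.silhouettes('dose_cup','wrist')[0]; print(R['box'])
b=R['box']; print(at_z(c,((b[0]+b[2])/2,(b[1]+b[3])/2),45))
# rinser, from w1 pose
T=np.array(c['world_from_camera']);T[:3,3]=[527.42,4.52,480.17]
c['world_from_camera']=T
for u in[(151,68),(366,67),(355,199),(164,200)]: print(np.round(at_z(c,u,65),1))
cv2.imwrite('pics/z.png',cv2.resize(cv2.imread('pics/w2.png')[45:215,190:290],None,fx=3.5,fy=3.5,interpolation=2))
E
```

```text
[[621.3, 400.7], [613.6, 355.0], [529.5, 379.0], [539.6, 425.7]] [576.01203266 390.12064751]
86.49725363140108 -0.28728812308749435
46.40371584689544 -0.16684911080260245
((231.40567016601562, 95.83018493652344), (38.32358932495117, 63.460575103759766), 15.94539737701416)
[216.1, 162.1, 260.2, 207.0]
[450.28030281 382.35597113  45.        ]
[603.  157.2  65. ]
[ 603.5 -150.4   65. ]
[ 407.  -152.3   65. ]
[406.2 156.8  65. ]
```

View pics/z.png

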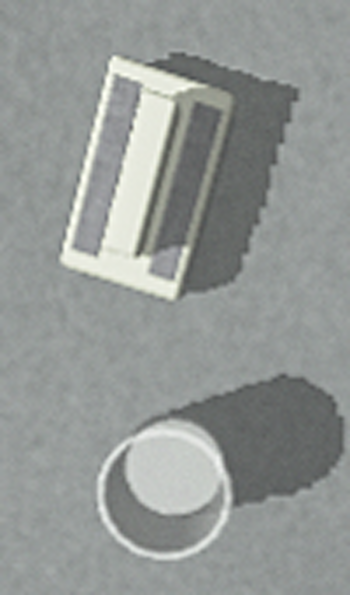

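The crop shows the rib top running from about (235.7,71.6) to (224.9,117). The cup rim centre is at (237.1,186.4) and its foot at about (239.4,180).

```bash
python3 - <<'E'
from h import *
c=optics.get_calibration('wrist')
a,b=at_z(c,(235.7,71.6),56),at_z(c,(224.9,117),56)
print((a+b)/2,np.linalg.norm(a-b),np.arctan2(a[1]-b[1],a[0]-b[0]))
print(at_z(c,(237.1,186.4),60),at_z(c,(239.4,180),3))
E
```

```text
[575.63308101 390.00963541  56.        ] 59.299554206588155 -0.27461168701899064
[450.69507673 383.19742444  60.        ] [447.93707324 383.75110746   3.        ]
```

Request:
send_rows --offset '[[-0.2,-0.25,0.3],[-0.2,-0.25,1],[-0.2,-0.25,1],[-0.2,-0.25,1]]' --delta_rot '[[0,0,0],[0,0,0],[0,0,0],[0,0,0]]'

```text
time: 5.8
tool_pos: [448.1, 384.5, 153.3]
tcp_rot: [3.14, 0.003, -0.001]
contact_force: [-1.1, -0.2, 0.6]
grip_width: 92.2
finger_force: 0.0
```

```bash
python3 look.py w3.png dose_cup lint_filter; python3 -c "
from h import *
optics.capture('scene');c=optics.get_calibration('scene')
for n,z in(('dose_cup',30),('lint_filter',28)):
  for r in finder.pinpoint(n,'scene')[:1]: print(n,r['confidence'],at_z(c,r['uv'],z))"
```

```text
5.8 [448.1 384.5 153.3] [ 3.14e+00  3.00e-03 -1.00e-03] 92.2
[[-0.0, -0.97, -0.25, 515.38], [-1.0, 0.0, -0.0, 383.76], [0.0, 0.25, -0.97, 310.88], [0.0, 0.0, 0.0, 1.0]] 266.36916954019233
dose_cup 0.94 [260. 180.] [454.2 380.8  30. ]
lint_filter 0.64 [252.  54.] [578.4 388.9  28. ]
dose_cup 0.62 [458.81683593 383.84976903  30.        ]
lint_filter 0.84 [570.37857522 388.68310823  28.        ]
```

Request:
send_rows --offset '[[0.03,0.02,0.3],[0.03,0.02,0.7],[0.03,0.02,1],[0.03,0.02,1]]' --delta_rot '[[0,0,0],[0,0,0],[0,0,0],[0,0,0]]'

```text
time: 6.6
tool_pos: [451.2, 381.9, 32.8]
tcp_rot: [3.139, 0.004, -0.001]
contact_force: [-0.6, 0.6, 1.0]
grip_width: 91.7
finger_force: 0.0
```

Request:
send_rows --offset '[[0,0,0.1],[0,0,0.1]]' --delta_rot '[[0,0,0],[0,0,0]]'

```text
time: 6.85
tool_pos: [452.9, 383.0, 23.4]
tcp_rot: [-3.141, -0.001, -0.001]
contact_force: [-0.5, 0.2, 0.7]
grip_width: 91.6
finger_force: 0.0
```

Request:
send_rows --offset '[[0,0,0],[0,0,0],[0,0,0],[0,0,0],[0,0,0],[0,0,0]]' --delta_rot '[[0,0,0],[0,0,0],[0,0,0],[0,0,0],[0,0,0],[0,0,0]]' --grip 0

```text
time: 7.6
tool_pos: [452.6, 382.9, 22.8]
tcp_rot: [-3.142, -0.0, -0.0]
contact_force: [-0.2, -0.3, 1.2]
grip_width: 55.1
finger_force: 30.0
```

Request:
send_rows --offset '[[0,0,-0.4],[0,0,-0.8],[0,0,-0.9],[0,0,-0.9]]' --delta_rot '[[0,0,0],[0,0,0],[0,0,0],[0,0,0]]'

```text
time: 8.1
tool_pos: [452.5, 382.8, 130.8]
tcp_rot: [-3.141, -0.001, -0.001]
contact_force: [-0.5, 0.7, -0.5]
grip_width: 55.1
finger_force: 30.0
```

Request:
send_rows --offset '[[0.1,0.95,0],[0.1,0.95,0],[0.1,0.95,0],[0.1,0.95,0]]' --delta_rot '[[0,0,0],[0,0,0],[0,0,0],[0,0,0]]'

```text
time: 8.6
tool_pos: [463.9, 268.7, 129.3]
tcp_rot: [3.141, 0.002, -0.001]
contact_force: [0.2, -0.2, -0.9]
grip_width: 55.3
finger_force: 30.0
```

Request:
send_rows --offset '[[0.1,0.95,0],[0.1,0.95,0],[0.1,0.95,0],[0.1,0.95,0]]' --delta_rot '[[0,0,0],[0,0,0],[0,0,0],[0,0,0]]'

```text
time: 9.1
tool_pos: [476.3, 155.8, 130.2]
tcp_rot: [-3.141, 0.001, 0.0]
contact_force: [0.0, -0.2, -1.4]
grip_width: 55.5
finger_force: 30.0
```

Request:
send_rows --offset '[[0.07,0.95,0],[0.07,0.95,0],[0.07,0.95,0],[0.07,0.95,0]]' --delta_rot '[[0,0,0],[0,0,0],[0,0,0],[0,0,0]]'

```text
time: 9.6
tool_pos: [484.7, 42.2, 130.5]
tcp_rot: [-3.141, 0.0, 0.001]
contact_force: [-0.6, -0.2, -1.0]
grip_width: 54.8
finger_force: 30.0
```

Request:
send_rows --offset '[[0,0.95,0],[0,0.95,0],[0,0.95,0],[0,0.95,0]]' --delta_rot '[[0,0,0],[0,0,0],[0,0,0],[0,0,0]]'

```text
time: 10.1
tool_pos: [484.7, -71.5, 130.5]
tcp_rot: [-3.141, 0.0, 0.001]
contact_force: [0.2, 0.5, 0.3]
grip_width: 55.1
finger_force: 30.0
```

```bash
python3 look.py w4.png dose_cup rinser; python3 -c "
from h import *
for n in('scene','side'):
  optics.capture(n);c=optics.get_calibration(n)
  for r in finder.pinpoint('dose_cup',n)[:1]: print(n,r['confidence'],at_z(c,r['uv'],138))"
```

```text
10.1 [484.7 -71.5 130.5] [-3.141e+00  0.000e+00  1.000e-03] 55.1
[[0.0, -0.97, -0.25, 551.58], [-1.0, -0.0, -0.0, -72.51], [0.0, 0.25, -0.97, 288.26], [0.0, 0.0, 0.0, 1.0]] 266.36916954019233
dose_cup 0.89 [259. 235.] [436.8 -74.   30. ]
rinser 0.84 [186. 169.] [501.2   6.1   0. ]
scene 0.62 [490.36824686 -72.7102312  138.        ]
```

Request:
send_rows --offset '[[0,0,0.3],[0,0,0.6],[0,0,0.75],[0,0,0.75]]' --delta_rot '[[0,0,0],[0,0,0],[0,0,0],[0,0,0]]'

```text
time: 10.95
tool_pos: [484.0, -72.9, 39.8]
tcp_rot: [-3.141, 0.002, -0.0]
contact_force: [-0.4, -0.1, -0.3]
grip_width: 54.9
finger_force: 30.0
```

Request:
send_rows --offset '[[0,0,0],[0,0,0],[0,0,0],[0,0,0]]' --delta_rot '[[0,0,0],[0,0,0],[0,0,0],[0,0,0]]' --grip 1

```text
time: 11.45
tool_pos: [484.8, -73.3, 41.1]
tcp_rot: [3.141, -0.001, -0.001]
contact_force: [-1.1, -0.0, 0.3]
grip_width: 89.5
finger_force: 0.0
```

Request:
send_rows --offset '[[0,0,-0.3],[0,0,-1],[0,0,-1],[0,0,-1]]' --delta_rot '[[0,0,0],[0,0,0],[0,0,0],[0,0,0]]'

```text
time: 11.95
tool_pos: [485.6, -73.5, 162.4]
tcp_rot: [3.14, -0.004, -0.001]
contact_force: [0.6, -0.1, 0.0]
grip_width: 91.6
finger_force: 0.0
```

Request:
send_rows --offset '[[0.1,-0.95,-0.5],[0.1,-0.95,-0.5],[0.1,-0.95,-0.5],[0.1,-0.95,-0.5]]' --delta_rot '[[0,0,0],[0,0,0],[0,0,0],[0,0,0]]'

```text
time: 12.45
tool_pos: [496.0, 40.8, 219.2]
tcp_rot: [3.141, 0.002, 0.001]
contact_force: [0.1, -1.0, -1.6]
grip_width: 92.0
finger_force: 0.0
```

Request:
send_rows --offset '[[0.1,-0.95,0],[0.1,-0.95,0],[0.1,-0.95,0],[0.1,-0.95,0]]' --delta_rot '[[0,0,0],[0,0,0],[0,0,0],[0,0,0]]'

```text
time: 12.95
tool_pos: [508.4, 153.3, 219.3]
tcp_rot: [3.14, 0.003, -0.001]
contact_force: [-0.1, -0.0, 0.9]
grip_width: 91.7
finger_force: 0.0
```

Request:
send_rows --offset '[[0.1,-0.95,0],[0.1,-0.95,0],[0.1,-0.95,0],[0.1,-0.95,0]]' --delta_rot '[[0,0,0],[0,0,0],[0,0,0],[0,0,0]]'

```text
time: 13.45
tool_pos: [521.0, 266.9, 220.0]
tcp_rot: [3.14, 0.001, -0.002]
contact_force: [-0.2, -0.2, 0.0]
grip_width: 92.0
finger_force: 0.0
```

Request:
send_rows --offset '[[0.05,-0.9,0],[0.05,-0.9,0],[0.05,-0.9,0],[0.05,-0.9,0]]' --delta_rot '[[0,0,0.044],[0,0,0.044],[0,0,0.044],[0,0,0.044]]'

```text
time: 13.95
tool_pos: [527.3, 374.7, 220.4]
tcp_rot: [3.14, 0.0, -0.278]
contact_force: [-0.1, -0.0, 0.5]
grip_width: 92.0
finger_force: 0.0
```

```bash
python3 look.py w5.png lint_filter dose_cup jar; python3 -c "
from h import *
for n in('scene','side'):
  optics.capture(n);c=optics.get_calibration(n)
  for k,z in(('dose_cup',45),('lint_filter',28)):
    for r in finder.pinpoint(k,n)[:1]: print(k,n,r['confidence'],at_z(c,r['uv'],z))
cv2.imwrite('pics/z2.png',cv2.resize(cv2.imread('pics/w5.png')[:220,150:400],None,fx=2.5,fy=2.5))"
```

```text
13.95 [527.3 374.7 220.4] [ 3.14   0.    -0.278] 92.0
[[-0.27, -0.93, -0.24, 591.69], [-0.96, 0.27, 0.07, 355.82], [0.0, 0.25, -0.97, 378.18], [0.0, 0.0, 0.0, 1.0]] 266.36916954019233
lint_filter 0.66 [233. 143.] [575.5 392.9  28. ]
jar 0.66 [314.  35.] [673.8 257.2   0. ]
dose_cup scene 0.54 [493.83939179 -71.25061486  45.        ]
lint_filter scene 0.58 [575.0895958  388.92179596  28.        ]
dose_cup side 0.83 [492.84114732 -75.46970005  45.        ]
lint_filter side 0.56 [584.86332115 392.55828183  28.        ]
```

View pics/z2.png

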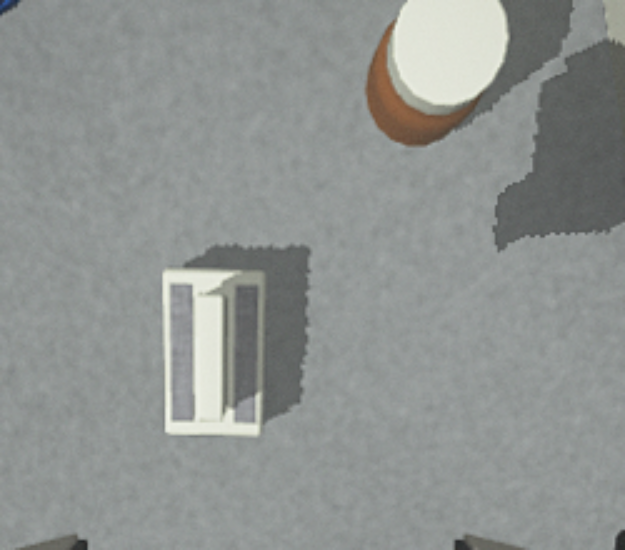

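The filter hasn't moved. It lies square to the tool, with the rib top centre at crop (209,357), which is full-image (233.6,142.8).

```bash
python3 -c "
from h import *
c=optics.get_calibration('wrist');s=get_obs()
p=at_z(c,(233.6,142.8),56);y=s['tcp_rot'][2];d=p-s['tool_pos'];print(p,d)
print((np.cos(y)*d[0]+np.sin(y)*d[1])/120,(np.sin(y)*d[0]-np.cos(y)*d[1])/120,(s['tool_pos'][2]-34)/120)"
```

```text
[576.14696206 391.68090883  56.        ] [  49.20865819   15.09379034 -164.79446959]
0.3600023356040559 -0.23319197082574974 1.5566205798945596
```

Request:
send_rows --offset '[[0.36,-0.23,0],[0.36,-0.23,0.4],[0.36,-0.23,0.8],[0.36,-0.23,0.8]]' --delta_rot '[[0,0,0],[0,0,0],[0,0,0],[0,0,0]]'

```text
time: 14.95
tool_pos: [573.6, 390.3, 120.1]
tcp_rot: [3.135, 0.007, -0.277]
contact_force: [-0.7, -0.3, 0.7]
grip_width: 91.7
finger_force: 0.0
```

Request:
send_rows --offset '[[0,0,0.4],[0,0,0.7],[0,0,0.75],[0,0,0.75]]' --delta_rot '[[0,0,0],[0,0,0],[0,0,0],[0,0,0]]'

```text
time: 15.45
tool_pos: [577.2, 392.2, 37.1]
tcp_rot: [-3.139, -0.002, -0.277]
contact_force: [-1.0, -0.0, 0.3]
grip_width: 92.0
finger_force: 0.0
```

Request:
send_rows --offset '[[0,0,0],[0,0,0],[0,0,0],[0,0,0],[0,0,0],[0,0,0],[0,0,0],[0,0,0]]' --delta_rot '[[0,0,0],[0,0,0],[0,0,0],[0,0,0],[0,0,0],[0,0,0],[0,0,0],[0,0,0]]' --grip 0

```text
time: 16.45
tool_pos: [576.0, 391.5, 34.6]
tcp_rot: [3.141, 0.0, -0.277]
contact_force: [0.2, 0.0, 0.0]
grip_width: 16.3
finger_force: 0.0
```

Request:
send_rows --offset '[[0,0,-0.3],[0,0,-0.8],[0,0,-0.9],[0,0,-0.9]]' --delta_rot '[[0,0,0],[0,0,0],[0,0,0],[0,0,0]]'

```text
time: 16.95
tool_pos: [576.2, 391.6, 143.4]
tcp_rot: [-3.141, -0.001, -0.277]
contact_force: [0.7, 0.0, -1.8]
grip_width: 13.9
finger_force: 30.0
```

Request:
send_rows --offset '[[0,0.95,0],[0,0.95,0],[0,0.95,0],[0,0.95,0]]' --delta_rot '[[0,0,-0.044],[0,0,-0.044],[0,0,-0.044],[0,0,-0.044]]'

```text
time: 17.45
tool_pos: [544.6, 281.9, 141.5]
tcp_rot: [3.141, 0.002, -0.002]
contact_force: [1.2, 0.2, -0.8]
grip_width: 13.9
finger_force: 30.0
```

Request:
send_rows --offset '[[-0.2,0.85,0],[-0.2,0.85,0],[-0.2,0.85,0],[-0.2,0.85,0]]' --delta_rot '[[0,0,0],[0,0,0],[0,0,0],[0,0,0]]'

```text
time: 17.95
tool_pos: [521.3, 181.1, 142.4]
tcp_rot: [-3.141, -0.0, -0.0]
contact_force: [0.2, 0.4, 0.2]
grip_width: 13.7
finger_force: 30.0
```

Request:
send_rows --offset '[[-0.2,0.85,0],[-0.2,0.85,0],[-0.2,0.85,0],[-0.2,0.85,0]]' --delta_rot '[[0,0,0],[0,0,0],[0,0,0],[0,0,0]]'

```text
time: 18.45
tool_pos: [497.5, 79.1, 142.7]
tcp_rot: [-3.141, -0.001, 0.0]
contact_force: [-0.7, 0.7, -1.5]
grip_width: 14.0
finger_force: 30.0
```

```bash
python3 look.py w6.png lint_filter dose_cup knob_grip
```

```text
18.45 [497.5  79.1 142.7] [-3.141e+00 -1.000e-03  0.000e+00] 14.0
[[0.0, -0.97, -0.25, 564.15], [-1.0, -0.0, -0.0, 78.08], [0.0, 0.25, -0.97, 300.48], [0.0, 0.0, 0.0, 1.0]] 266.36916954019233
lint_filter 0.78 [259. 225.] [455.3  76.9  28. ]
dose_cup 0.6 [410. 204.] [480.4 -82.5  30. ]
```

View pics/w6.png

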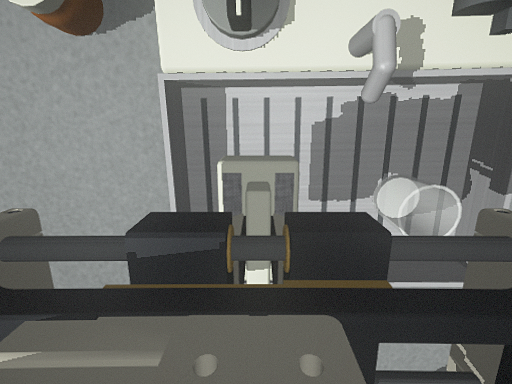

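The filter is held level, and the cup stands in the bath at about (418,207). Lowering the filter.

Request:
send_rows --offset '[[0,0,0.3],[0,0,0.6],[0,0,0.76],[0,0,0.76]]' --delta_rot '[[0,0,0],[0,0,0],[0,0,0],[0,0,0]]'

```text
time: 19.15
tool_pos: [496.5, 78.6, 50.5]
tcp_rot: [3.142, 0.001, 0.001]
contact_force: [1.1, -0.1, -0.8]
grip_width: 13.7
finger_force: 30.0
```

Request:
send_rows --offset '[[0,0,0],[0,0,0],[0,0,0],[0,0,0]]' --delta_rot '[[0,0,0],[0,0,0],[0,0,0],[0,0,0]]' --grip 0.5

```text
time: 19.65
tool_pos: [496.8, 77.9, 51.7]
tcp_rot: [3.142, -0.001, -0.001]
contact_force: [0.9, -0.1, -0.1]
grip_width: 45.0
finger_force: 0.0
```

Request:
send_rows --offset '[[0,0,-0.3],[0,0,-1],[0,0,-1],[0,0,-1]]' --delta_rot '[[0,0,0],[0,0,0],[0,0,0],[0,0,0]]'

```text
time: 20.15
tool_pos: [497.7, 77.9, 173.2]
tcp_rot: [3.142, -0.004, -0.001]
contact_force: [0.4, 0.6, -0.3]
grip_width: 45.8
finger_force: 0.0
```

Request:
send_rows --offset '[[-0.3,1,-1],[-0.3,1,-1],[-0.3,1,-1],[-0.3,1,-1]]' --delta_rot '[[0,0,0],[0,0,0],[0,0,0],[0,0,0]]'

```text
time: 20.65
tool_pos: [461.0, -44.0, 292.4]
tcp_rot: [3.14, -0.003, -0.004]
contact_force: [-0.5, 0.1, -0.0]
grip_width: 45.6
finger_force: 0.0
```

Request:
send_rows --offset '[[1,0.5,0],[1,0.5,0],[1,0.5,0],[1,0.5,0]]' --delta_rot '[[0,0,0],[0,0,0],[0,0,0],[0,0,0]]' --grip 0

```text
time: 21.15
tool_pos: [580.3, -101.4, 288.7]
tcp_rot: [-3.14, 0.005, -0.0]
contact_force: [-0.6, 0.3, -0.4]
grip_width: 10.4
finger_force: 0.0
```

```bash
python3 look.py w7.png lint_filter dose_cup knob_grip lever_ball
```

```text
21.15 [ 580.3 -101.4  288.7] [-3.14   0.005 -0.   ] 10.4
[[-0.0, -0.97, -0.25, 647.77], [-1.0, 0.0, 0.0, -102.57], [-0.0, 0.25, -0.97, 446.19], [0.0, 0.0, 0.0, 1.0]] 266.36916954019233
lint_filter 0.86 [145. 217.] [492.6  84.8  28. ]
dose_cup 0.79 [243. 224.] [481.  -77.1  30. ]
knob_grip 0.72 [102. 114.] [655.9  94.1  94. ]
```

View pics/w7.png

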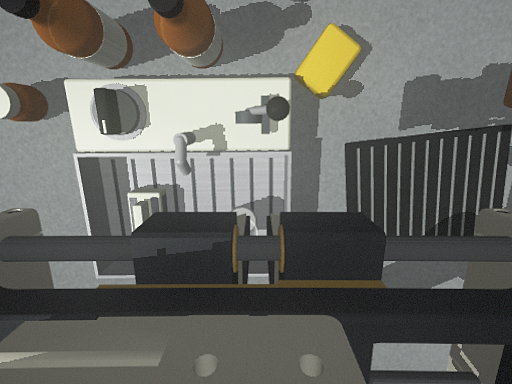

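In w7 the ball is at (278,108) and the knob bar at about (104,111). The housing top corners are (65,79), (292,79) and (289,151), with both pieces in the bath.

```bash
python3 -c "
from h import *
c=optics.get_calibration('wrist')
print('ball',at_z(c,(278,108),142))
for u in((65,79),(292,79),(289,151),(77,151)): print(at_z(c,u,60))
im=cv2.imread('pics/w7.png')
print('disc',at_z(c,(117,113),72))
cv2.imwrite('pics/z3.png',cv2.resize(im[70:165,60:310],None,fx=3,fy=3,interpolation=2))"
```

```text
ball [ 661.8387279  -124.80047117  142.        ]
[702.09666359 157.44462528  60.        ]
[ 703.48719465 -149.11075466   60.        ]
[ 606.15191217 -147.95777893   60.        ]
[605.6949892  158.22553788  60.        ]
disc [658.26616738  88.11679189  72.        ]
```

View pics/z3.png

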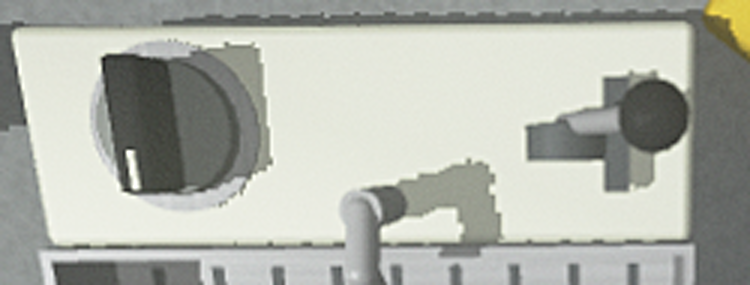

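Request:
send_rows --offset '[[0.67,0.66,0],[0.67,0.66,0],[0.67,0.66,0.3],[0.67,0.66,0.35]]' --delta_rot '[[0,0,0],[0,0,0],[0,0,0],[0,0,0]]' --grip 0

```text
time: 21.9
tool_pos: [659.6, -180.9, 246.8]
tcp_rot: [-3.139, 0.005, -0.001]
contact_force: [0.2, 0.2, 0.5]
grip_width: 0.5
finger_force: 0.0
```

Request:
send_rows --offset '[[0,0,0.4],[0,0,0.8],[0,0,0.97],[0,0,0.97]]' --delta_rot '[[0,0,0],[0,0,0],[0,0,0],[0,0,0]]'

```text
time: 22.4
tool_pos: [660.1, -180.4, 133.0]
tcp_rot: [-3.141, 0.002, 0.0]
contact_force: [0.3, 0.0, 0.6]
grip_width: 0.3
finger_force: 0.0
```

Request:
send_rows --offset '[[0,-0.1,0],[0,-0.2,0],[0,-0.3,0],[0,-0.4,0],[0,-0.45,0],[0,-0.5,0]]' --delta_rot '[[0,0,0],[0,0,0],[0,0,0],[0,0,0],[0,0,0],[0,0,0]]'

```text
time: 23.15
tool_pos: [661.8, -121.6, 134.9]
tcp_rot: [3.139, -0.003, -0.0]
contact_force: [1.0, -4.4, 2.8]
grip_width: 0.6
finger_force: 2.1
```

Request:
send_rows --offset '[[0,-0.07,0],[0,-0.14,0],[0,-0.2,0],[0,-0.24,0],[0,-0.24,0]]' --delta_rot '[[0,0,0],[0,0,0],[0,0,0],[0,0,0],[0,0,0]]'

```text
time: 23.78
tool_pos: [660.8, -92.2, 132.4]
tcp_rot: [-3.142, 0.001, -0.0]
contact_force: [2.1, -4.6, -0.3]
grip_width: 0.7
finger_force: 2.2
```

Request:
send_rows --offset '[[0,-0.03,0],[0,-0.05,0],[0,-0.05,0]]' --delta_rot '[[0,0,0],[0,0,0],[0,0,0]]'

```text
time: 24.15
tool_pos: [660.5, -86.9, 132.3]
tcp_rot: [3.141, 0.002, -0.001]
contact_force: [0.6, -6.3, -2.3]
grip_width: 0.5
finger_force: 2.5
```

Rising slowly; a few more small steps until it meets the hard stop.

Request:
send_rows --offset '[[0,-0.03,0],[0,-0.04,0],[0,-0.04,0]]' --delta_rot '[[0,0,0],[0,0,0],[0,0,0]]'

```text
time: 24.52
tool_pos: [660.5, -82.2, 132.6]
tcp_rot: [3.141, 0.001, -0.001]
contact_force: [-0.3, -5.3, -1.0]
grip_width: 0.8
finger_force: 2.3
```

Request:
send_rows --offset '[[0,-0.02,0],[0,-0.03,0],[0,-0.03,0]]' --delta_rot '[[0,0,0],[0,0,0],[0,0,0]]'

```text
time: 24.9
tool_pos: [660.6, -80.7, 132.6]
tcp_rot: [3.138, 0.001, -0.001]
contact_force: [-1.4, -11.9, -3.5]
grip_width: 0.4
finger_force: 5.1
```

Request:
send_rows --offset '[[0,-0.02,0],[0,-0.02,0],[0,-0.02,0]]' --delta_rot '[[0,0,0],[0,0,0],[0,0,0]]'

```text
time: 25.28
tool_pos: [660.6, -80.3, 132.6]
tcp_rot: [3.136, 0.001, -0.002]
contact_force: [0.2, -17.4, -2.9]
grip_width: 0.2
finger_force: 7.7
```

Request:
send_rows --offset '[[0,0.2,0],[0,0.5,0],[0,0.9,0],[0,0.9,0]]' --delta_rot '[[0,0,0],[0,0,0],[0,0,0],[0,0,0]]'

```text
time: 25.78
tool_pos: [660.4, -187.0, 132.7]
tcp_rot: [-3.141, 0.0, -0.005]
contact_force: [-0.2, 1.0, 0.3]
grip_width: 0.5
finger_force: 0.0
```

Request:
send_rows --offset '[[0,0,-1],[0,0,-1],[-0.2,-0.8,-1],[-0.3,-1,-1],[-0.3,-1,-1]]' --delta_rot '[[0,0,0],[0,0,0],[0,0,0],[0,0,0],[0,0,0]]'

```text
time: 26.4
tool_pos: [623.6, -58.2, 253.8]
tcp_rot: [-3.139, 0.001, 0.006]
contact_force: [0.8, -0.8, 0.2]
grip_width: 0.4
finger_force: 0.0
```

Request:
send_rows --offset '[[0,-1,-0.2],[0,-1,-0.2],[0,-1,-0.2],[0,-1,-0.2]]' --delta_rot '[[0,0,-0.03],[0,0,-0.06],[0,0,-0.09],[0,0,-0.12]]'

```text
time: 26.9
tool_pos: [625.2, 57.5, 277.1]
tcp_rot: [-3.141, -0.0, 0.758]
contact_force: [1.4, -0.2, 1.0]
grip_width: 0.8
finger_force: 0.0
```

```bash
python3 look.py w8.png lint_filter dose_cup knob_grip lever_ball; python3 -c "
from h import *
for n in('scene','side'):
  optics.capture(n);c=optics.get_calibration(n)
  for k,z in(('dose_cup',45),('lint_filter',43),('lever_ball',142)):
    for r in finder.pinpoint(k,n)[:1]: print(k,n,r['confidence'],at_z(c,r['uv'],z))"
```

```text
26.9 [625.2  57.5 277.1] [-3.141 -0.     0.758] 0.8
[[0.69, -0.7, -0.18, 673.91], [-0.73, -0.67, -0.17, 101.81], [-0.0, 0.25, -0.97, 434.86], [0.0, 0.0, 0.0, 1.0]] 266.36916954019233
lint_filter 0.89 [191. 218.] [490.6  77.2  28. ]
knob_grip 0.91 [257. 136.] [660.5  90.9  94. ]
lever_ball 0.57 [386. 261.] [ 662.  -122.5  142. ]
lint_filter scene 0.75 [ 577.44486056 -259.01270261   43.        ]
lever_ball scene 0.64 [ 662.73312425 -139.80321271  142.        ]
dose_cup side 0.9 [491.87168098 -73.26940674  45.        ]
lint_filter side 0.86 [499.64895951  69.94329975  43.        ]
lever_ball side 0.59 [ 666.67853776 -122.0890543   142.        ]
```

View pics/w8.png

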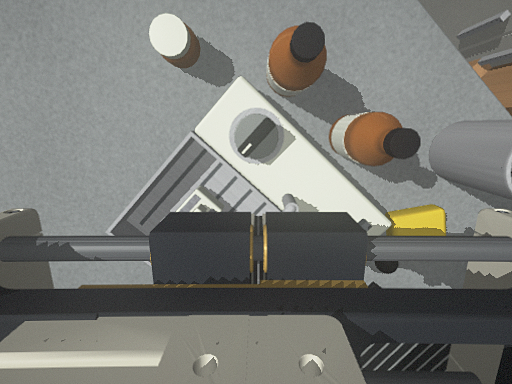

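The lever is back at rest and both pieces are in the bath. A gripped 1.2 rad turn would sweep the gripper body (bottom at about z=144) into the bottle behind the knob. I'll push the bar's near end round with closed fingers instead, keeping the yaw at 0.

Request:
send_rows --offset '[[0,0,0.2],[0,0,0.2],[0,0,0.2],[0,0,0.2],[0,0,0.2],[0,0,0.2]]' --delta_rot '[[0,0,0.03],[0,0,0.06],[0,0,0.09],[0,0,0.1206],[0,0,0.1206],[0,0,0.1206]]' --grip 0

```text
time: 28.3
tool_pos: [625.1, 56.2, 253.1]
tcp_rot: [3.141, -0.0, -0.005]
contact_force: [-0.2, -0.5, 0.2]
grip_width: -0.2
finger_force: 0.0
```

Request:
send_rows --offset '[[0.04,0.04,0.4],[0.04,0.04,0.8],[0.04,0.04,0.8],[0.04,0.04,0.8]]' --delta_rot '[[0,0,0],[0,0,0],[0,0,0],[0,0,0]]'

```text
time: 28.8
tool_pos: [631.0, 51.4, 159.1]
tcp_rot: [3.141, -0.003, -0.007]
contact_force: [0.1, -0.6, 0.1]
grip_width: 0.5
finger_force: 0.0
```

Request:
send_rows --offset '[[0,0,0.3],[0,0,0.6],[0,0,0.62],[0,0,0.62]]' --delta_rot '[[0,0,0],[0,0,0],[0,0,0],[0,0,0]]'

```text
time: 29.3
tool_pos: [631.5, 51.4, 85.3]
tcp_rot: [3.141, -0.004, -0.008]
contact_force: [0.3, -0.3, 0.6]
grip_width: 0.4
finger_force: 0.0
```

Request:
send_rows --offset '[[0,-0.1,0.03],[-0.01,-0.16,0.03],[-0.02,-0.22,0.03],[-0.02,-0.27,0.03],[-0.02,-0.27,0.03]]' --delta_rot '[[0,0,0],[0,0,0],[0,0,0],[0,0,0],[0,0,0]]'

```text
time: 29.92
tool_pos: [627.8, 83.0, 79.9]
tcp_rot: [3.139, -0.001, -0.008]
contact_force: [-1.3, -7.1, 1.9]
grip_width: 0.0
finger_force: 3.1
```

Request:
send_rows --offset '[[0.01,-0.03,0],[0.03,-0.065,0],[0.03,-0.065,0]]' --delta_rot '[[0,0,0],[0,0,0],[0,0,0]]'

```text
time: 30.3
tool_pos: [630.5, 90.5, 79.5]
tcp_rot: [3.139, 0.002, -0.008]
contact_force: [-5.1, -8.0, 2.0]
grip_width: 0.6
finger_force: 3.7
```

Request:
send_rows --offset '[[0.02,-0.03,0],[0.03,-0.04,0],[0.03,-0.04,0]]' --delta_rot '[[0,0,0],[0,0,0],[0,0,0]]'

```text
time: 30.68
tool_pos: [632.3, 93.7, 79.2]
tcp_rot: [3.136, 0.007, -0.008]
contact_force: [-9.8, -12.7, 5.3]
grip_width: 0.6
finger_force: 7.1
```

Request:
send_rows --offset '[[0.02,-0.01,0],[0.04,-0.02,0],[0.04,-0.02,0]]' --delta_rot '[[0,0,0],[0,0,0],[0,0,0]]'

```text
time: 31.05
tool_pos: [633.1, 94.2, 79.1]
tcp_rot: [3.133, 0.016, -0.008]
contact_force: [-24.8, -20.4, 15.2]
grip_width: 0.5
finger_force: 15.8
```

```bash
python3 look.py w9.png; python3 -c "
from h import *
cv2.imwrite('pics/z9.png',cv2.resize(cv2.imread('pics/w9.png')[60:280,130:380],None,fx=2.4,fy=2.4))"
```

```text
31.05 [633.1  94.2  79.1] [ 3.133  0.016 -0.008] 0.5
[[-0.01, -0.96, -0.26, 702.45], [-1.0, 0.01, -0.01, 93.98], [0.01, 0.26, -0.96, 235.75], [0.0, 0.0, 0.0, 1.0]] 266.36916954019233
```

View pics/z9.png

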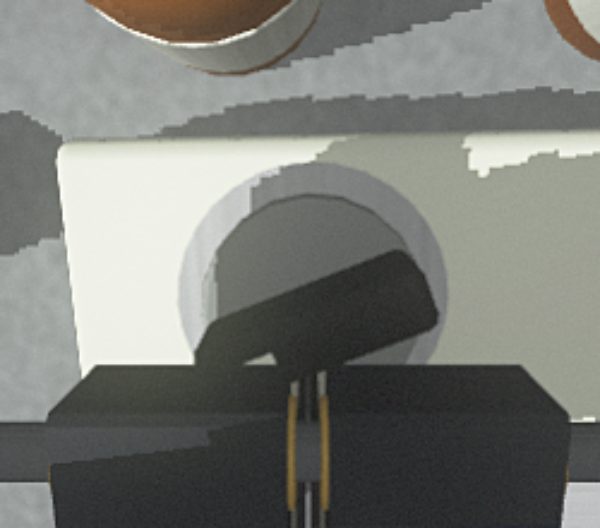

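The bar sits about 69° round (1.2 rad), and the force jumped to about 32 N, so it is on the stop. Releasing it, then lifting away.

Request:
send_rows --offset '[[-0.3,0,0],[-0.5,0,0],[-0.5,0,0]]' --delta_rot '[[0,0,0],[0,0,0],[0,0,0]]'

```text
time: 31.48
tool_pos: [578.8, 100.0, 79.9]
tcp_rot: [-3.141, 0.0, -0.007]
contact_force: [0.4, 0.7, 0.9]
grip_width: 0.8
finger_force: 0.0
```

Request:
send_rows --offset '[[0,0,-0.5],[0,0,-1],[0,0,-1],[0,0,-1]]' --delta_rot '[[0,0,0],[0,0,0],[0,0,0],[0,0,0]]'

```text
time: 31.98
tool_pos: [580.2, 99.5, 199.0]
tcp_rot: [3.142, -0.001, -0.008]
contact_force: [0.5, -0.2, -0.4]
grip_width: 0.1
finger_force: 0.0
```

Request:
send_rows --offset '[[-1,0.3,-0.3],[-1,0.3,-0.3],[-1,0.3,-0.3],[-1,0.3,-0.3]]' --delta_rot '[[0,0,0],[0,0,0],[0,0,0],[0,0,0]]' --grip 1

```text
time: 32.48
tool_pos: [459.8, 64.2, 234.6]
tcp_rot: [-3.142, 0.0, -0.009]
contact_force: [0.7, -0.9, 0.5]
grip_width: 35.9
finger_force: 0.0
```

Request:
send_rows --offset '[[-0.2,0,-0.3],[-0.2,0,-0.3],[-0.2,0,-0.3],[-0.2,0,-0.3]]' --delta_rot '[[0,0,0],[0,0,0],[0,0,0],[0,0,0]]'

```text
time: 32.98
tool_pos: [435.8, 64.5, 269.8]
tcp_rot: [3.142, 0.002, -0.008]
contact_force: [0.4, -0.2, 0.1]
grip_width: 75.9
finger_force: 0.0
```

```bash
python3 look.py w10.png lint_filter dose_cup knob_grip drain_mat
```

```text
32.98 [435.8  64.5 269.8] [ 3.142e+00  2.000e-03 -8.000e-03] 75.9
[[-0.01, -0.97, -0.25, 503.0], [-1.0, 0.01, 0.0, 62.95], [0.0, 0.25, -0.97, 427.43], [0.0, 0.0, 0.0, 1.0]] 266.36916954019233
lint_filter 0.82 [247. 128.] [493.6  78.1  28. ]
dose_cup 0.65 [357. 133.] [484.8 -81.8  30. ]
```

View pics/w10.png

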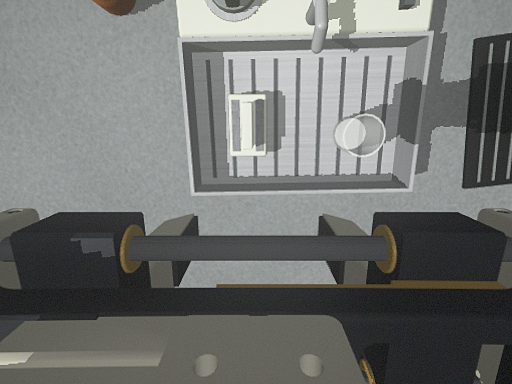

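In w10 the filter rib is centred at about (247,127), and the cup rim at (364,136).

```bash
python3 -c "
from h import *
c=optics.get_calibration('wrist')
print(at_z(c,(247,127),71),at_z(c,(364,136),75),at_z(c,(349,133),18))
for n in('scene','side'):
  optics.capture(n);c=optics.get_calibration(n)
  for k,z in(('drain_mat',0),('knob_grip',94)):
    for r in finder.pinpoint(k,n)[:1]: print(k,n,r['confidence'],at_z(c,r['uv'],z))
  for r in finder.silhouettes('drain_mat',n)[:1]:
    q=cv2.approxPolyDP(cv2.convexHull(np.argwhere(r['region'])[:,::-1].astype(np.int32)),6,True)[:,0]; print(n,[np.round(at_z(c,u,8)[:2]).tolist() for u in q])"
```

```text
[496.17490552  76.80227244  71.        ] [483.37547053 -74.98117187  75.        ] [484.96456892 -74.35989627  18.        ]
drain_mat scene 0.77 [ 530.33691174 -362.71004467    0.        ]
knob_grip scene 0.51 [667.93894994  85.88804038  94.        ]
scene [[408.0, -267.0], [618.0, -241.0], [643.0, -499.0], [428.0, -519.0]]
drain_mat side 0.93 [ 5.23180250e+02 -3.77010212e+02  1.13686838e-13]
knob_grip side 0.7 [650.9955459   89.44287629  94.        ]
side [[637.0, -506.0], [424.0, -528.0], [398.0, -274.0], [612.0, -246.0]]
```

Request:
send_rows --offset '[[0.3,-0.1,0.2],[0.5,-0.1,0.6],[0.5,-0.1,0.95],[0.5,-0.1,0.95]]' --delta_rot '[[0,0,0],[0,0,0],[0,0,0],[0,0,0]]' --grip 0.5

```text
time: 34.12
tool_pos: [493.7, 75.9, 154.5]
tcp_rot: [3.141, 0.007, -0.008]
contact_force: [-0.6, 0.5, 0.3]
grip_width: 56.2
finger_force: 0.0
```

Request:
send_rows --offset '[[0,0,0.3],[0,0,0.7],[0,0,0.88],[0,0,0.88]]' --delta_rot '[[0,0,0],[0,0,0],[0,0,0],[0,0,0]]'

```text
time: 34.62
tool_pos: [495.9, 75.9, 52.1]
tcp_rot: [3.142, 0.0, -0.008]
contact_force: [-0.2, -0.7, 0.2]
grip_width: 46.2
finger_force: 0.0
```

Request:
send_rows --offset '[[0,0,0],[0,0,0],[0,0,0],[0,0,0],[0,0,0],[0,0,0],[0,0,0]]' --delta_rot '[[0,0,0],[0,0,0],[0,0,0],[0,0,0],[0,0,0],[0,0,0],[0,0,0]]' --grip 0

```text
time: 35.5
tool_pos: [496.0, 75.9, 52.1]
tcp_rot: [3.142, -0.001, -0.008]
contact_force: [-1.3, 0.2, 6.1]
grip_width: 13.9
finger_force: 30.0
```

Request:
send_rows --offset '[[0,0,-0.3],[0,0,-0.8],[0,0,-0.95],[0,0,-0.95]]' --delta_rot '[[0,0,0],[0,0,0],[0,0,0],[0,0,0]]'

```text
time: 36.0
tool_pos: [496.3, 75.9, 166.6]
tcp_rot: [3.141, -0.003, -0.008]
contact_force: [0.8, 0.2, -1.2]
grip_width: 13.6
finger_force: 30.0
```

Request:
send_rows --offset '[[0.05,0.86,0],[0.05,0.86,0],[0.05,0.86,0],[0.05,0.86,0]]' --delta_rot '[[0,0,0],[0,0,0],[0,0,0],[0,0,0]]'

```text
time: 36.5
tool_pos: [500.0, -27.0, 164.2]
tcp_rot: [-3.141, 0.003, -0.009]
contact_force: [-0.4, -0.1, -0.5]
grip_width: 13.7
finger_force: 30.0
```

Request:
send_rows --offset '[[0.05,0.86,0],[0.05,0.86,0],[0.05,0.86,0],[0.05,0.86,0]]' --delta_rot '[[0,0,0],[0,0,0],[0,0,0],[0,0,0]]'

```text
time: 37.0
tool_pos: [505.7, -129.2, 164.9]
tcp_rot: [-3.141, 0.001, -0.007]
contact_force: [-1.0, -0.0, -1.3]
grip_width: 13.9
finger_force: 30.0
```

Request:
send_rows --offset '[[0.05,0.86,0],[0.05,0.86,0],[0.05,0.86,0],[0.05,0.86,0]]' --delta_rot '[[0,0,0],[0,0,0],[0,0,0],[0,0,0]]'

```text
time: 37.5
tool_pos: [511.1, -232.0, 165.2]
tcp_rot: [-3.14, 0.001, -0.007]
contact_force: [-0.0, -0.2, -0.7]
grip_width: 13.7
finger_force: 30.0
```

Request:
send_rows --offset '[[0.04,0.86,0],[0.04,0.86,0],[0.04,0.86,0],[0.04,0.86,0]]' --delta_rot '[[0,0,0],[0,0,0],[0,0,0],[0,0,0]]'

```text
time: 38.0
tool_pos: [515.2, -335.0, 165.3]
tcp_rot: [-3.14, 0.001, -0.007]
contact_force: [0.2, 0.7, -0.1]
grip_width: 13.6
finger_force: 30.0
```

Request:
send_rows --offset '[[0.04,0.86,0],[0.04,0.86,0],[0.04,0.86,0],[0.04,0.86,0]]' --delta_rot '[[0,0,-0.017],[0,0,-0.017],[0,0,-0.017],[0,0,-0.017]]'

```text
time: 38.5
tool_pos: [519.5, -438.1, 165.4]
tcp_rot: [-3.14, 0.0, 0.1]
contact_force: [0.8, 0.0, -2.1]
grip_width: 13.6
finger_force: 30.0
```

```bash
python3 look.py w11.png lint_filter drain_mat; python3 -c "
from h import *
for n in('scene','side'):
  optics.capture(n);c=optics.get_calibration(n)
  for k,z in(('dose_cup',45),('lint_filter',160)):
    for r in finder.pinpoint(k,n)[:1]: print(k,n,r['confidence'],at_z(c,r['uv'],z))"
```

```text
38.5 [ 519.5 -438.1  165.4] [-3.14  0.    0.1 ] 13.6
[[0.1, -0.96, -0.25, 586.02], [-1.0, -0.1, -0.02, -432.69], [-0.0, 0.25, -0.97, 323.15], [0.0, 0.0, 0.0, 1.0]] 266.36916954019233
lint_filter 0.7 [258. 222.] [ 471.8 -443.5   28. ]
drain_mat 0.95 [212. 178.] [ 512.9 -382.5    0. ]
dose_cup scene 0.81 [485.14756006 -71.30751298  45.        ]
lint_filter scene 0.77 [ 500.22785054 -445.90659369  160.        ]
dose_cup side 0.65 [494.41770557 -75.74954612  45.        ]
lint_filter side 0.82 [ 522.34177663 -450.77420928  160.        ]
```

View pics/w11.png

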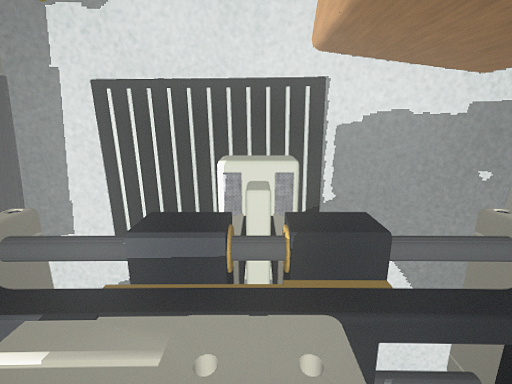

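The filter is above the mat and held level. The mat spans about columns 92–328, and the tall wooden box is forward and right, out of the way. Lowering it a little nearer the robot.

Request:
send_rows --offset '[[-0.12,0,0.2],[-0.12,0,0.6],[-0.12,0,0.9],[-0.12,0,0.98],[-0.12,0,0.98]]' --delta_rot '[[0,0,0],[0,0,0],[0,0,0],[0,0,0],[0,0,0]]'

```text
time: 39.58
tool_pos: [505.0, -442.1, 48.5]
tcp_rot: [3.141, -0.0, 0.099]
contact_force: [-0.2, -0.2, -0.6]
grip_width: 14.0
finger_force: 30.0
```

Request:
send_rows --offset '[[0,0,0.01],[0,0,0.01]]' --delta_rot '[[0,0,0],[0,0,0]]'

```text
time: 39.83
tool_pos: [505.2, -442.3, 48.1]
tcp_rot: [3.14, -0.001, 0.099]
contact_force: [-0.0, 0.2, -0.5]
grip_width: 14.1
finger_force: 30.0
```

Request:
send_rows --offset '[[0,0,0],[0,0,0],[0,0,0],[0,0,0]]' --delta_rot '[[0,0,0],[0,0,0],[0,0,0],[0,0,0]]' --grip 0.5

```text
time: 40.33
tool_pos: [504.7, -441.8, 46.8]
tcp_rot: [3.141, -0.0, 0.099]
contact_force: [-0.2, -0.0, 0.5]
grip_width: 45.3
finger_force: 0.0
```

Request:
send_rows --offset '[[0,0,-0.2],[0,0,-0.8],[0,0,-1],[0,0,-1]]' --delta_rot '[[0,0,0],[0,0,0],[0,0,0],[0,0,0]]'

```text
time: 40.83
tool_pos: [505.8, -443.0, 170.5]
tcp_rot: [3.136, -0.004, 0.099]
contact_force: [-0.3, -0.1, 0.7]
grip_width: 45.9
finger_force: 0.0
```

Request:
send_rows --offset '[[-0.3,-1,-0.6],[-0.3,-1,-0.6],[-0.3,-1,-0.6],[-0.3,-1,-0.6]]' --delta_rot '[[0,0,0.016],[0,0,0.016],[0,0,0.016],[0,0,0.016]]' --grip 1

```text
time: 41.32
tool_pos: [457.1, -325.5, 238.8]
tcp_rot: [3.141, -0.0, -0.001]
contact_force: [-0.7, -0.4, -0.9]
grip_width: 81.0
finger_force: 0.0
```

Request:
send_rows --offset '[[0,-1,0],[0,-1,0],[0,-1,0],[0,-1,0]]' --delta_rot '[[0,0,0],[0,0,0],[0,0,0],[0,0,0]]'

```text
time: 41.82
tool_pos: [457.7, -207.0, 237.6]
tcp_rot: [-3.142, 0.001, -0.002]
contact_force: [-0.4, -0.1, -0.4]
grip_width: 91.9
finger_force: 0.0
```

Request:
send_rows --offset '[[-0.2,-1,0],[-0.2,-1,0],[-0.2,-1,0],[-0.2,-1,0]]' --delta_rot '[[0,0,0],[0,0,0],[0,0,0],[0,0,0]]'

```text
time: 42.32
tool_pos: [434.3, -87.3, 238.4]
tcp_rot: [3.141, -0.0, -0.003]
contact_force: [-0.3, 0.9, 0.5]
grip_width: 91.2
finger_force: 0.0
```

```bash
python3 look.py w12.png dose_cup drain_mat lint_filter; python3 -c "
from h import *
c=optics.get_calibration('wrist')
for r in finder.silhouettes('dose_cup','wrist')[:1]:
  b=r['box'];print(b,at_z(c,((b[0]+b[2])/2,(b[1]+b[3])/2),60))
for n in('scene','side'):
  optics.capture(n);c=optics.get_calibration(n)
  for k,z in(('dose_cup',45),('lint_filter',36)):
    for r in finder.pinpoint(k,n)[:1]: print(k,n,r['confidence'],at_z(c,r['uv'],z))"
```

```text
42.33 [434.3 -87.3 238.4] [ 3.141e+00 -0.000e+00 -3.000e-03] 91.2
[[-0.0, -0.97, -0.25, 501.04], [-1.0, 0.0, -0.0, -88.34], [0.0, 0.25, -0.97, 396.22], [0.0, 0.0, 0.0, 1.0]] 266.36916954019233
dose_cup 0.86 [247. 134.] [485.4 -74.4  30. ]
drain_mat 0.76 [466. 110.] [ 514.9 -382.2    0. ]
[222.6, 112.0, 269.8, 161.7] [482.94727175 -74.25345327  60.        ]
dose_cup scene 0.8 [492.56558249 -64.76454348  45.        ]
lint_filter scene 0.69 [ 503.28397675 -446.82631431   36.        ]
dose_cup side 0.9 [483.2449202  -70.21604253  45.        ]
lint_filter side 0.75 [ 503.19923273 -447.61534551   36.        ]
```

Request:
send_rows --offset '[[0.42,-0.11,0],[0.42,-0.11,0.5],[0.42,-0.11,0.85],[0.42,-0.11,0.85]]' --delta_rot '[[0,0,0],[0,0,0],[0,0,0],[0,0,0]]'

```text
time: 43.38
tool_pos: [482.0, -72.0, 134.3]
tcp_rot: [-3.14, 0.006, -0.002]
contact_force: [-0.3, -0.2, 0.5]
grip_width: 91.7
finger_force: 0.0
```

Request:
send_rows --offset '[[0,0,0.3],[0,0,0.7],[0,0,0.81],[0,0,0.81]]' --delta_rot '[[0,0,0],[0,0,0],[0,0,0],[0,0,0]]'

```text
time: 43.88
tool_pos: [484.8, -73.0, 40.6]
tcp_rot: [3.141, -0.001, -0.002]
contact_force: [0.7, -0.6, -0.4]
grip_width: 91.9
finger_force: 0.0
```

Request:
send_rows --offset '[[0,0,0],[0,0,0],[0,0,0],[0,0,0],[0,0,0],[0,0,0]]' --delta_rot '[[0,0,0],[0,0,0],[0,0,0],[0,0,0],[0,0,0],[0,0,0]]' --grip 0

```text
time: 44.62
tool_pos: [484.1, -72.8, 39.8]
tcp_rot: [3.141, -0.0, -0.002]
contact_force: [-1.2, 0.0, 6.2]
grip_width: 54.7
finger_force: 30.0
```

Request:
send_rows --offset '[[0,0,-0.3],[0,0,-0.8],[0,0,-0.95],[0,0,-0.95]]' --delta_rot '[[0,0,0],[0,0,0],[0,0,0],[0,0,0]]'

```text
time: 45.12
tool_pos: [484.6, -72.9, 154.5]
tcp_rot: [3.141, -0.003, -0.002]
contact_force: [0.3, -0.3, -1.1]
grip_width: 55.1
finger_force: 30.0
```

Now to the mat at about (500, −335).

Request:
send_rows --offset '[[0.05,0.9,0],[0.05,0.9,0],[0.05,0.9,0],[0.05,0.9,0]]' --delta_rot '[[0,0,0],[0,0,0],[0,0,0],[0,0,0]]'

```text
time: 45.62
tool_pos: [488.8, -179.9, 151.9]
tcp_rot: [-3.14, 0.003, -0.003]
contact_force: [-0.8, 0.2, -0.5]
grip_width: 54.9
finger_force: 30.0
```

Request:
send_rows --offset '[[0.05,0.9,0],[0.05,0.9,0],[0.05,0.9,0],[0.05,0.9,0]]' --delta_rot '[[0,0,0],[0,0,0],[0,0,0],[0,0,0]]'

```text
time: 46.12
tool_pos: [495.3, -287.0, 152.8]
tcp_rot: [-3.14, 0.001, -0.001]
contact_force: [-0.6, 0.5, -0.8]
grip_width: 55.0
finger_force: 30.0
```

Request:
send_rows --offset '[[0.05,0.35,0],[0.05,0.35,0],[0.05,0.35,0]]' --delta_rot '[[0,0,0],[0,0,0],[0,0,0]]'

```text
time: 46.5
tool_pos: [501.4, -328.8, 153.2]
tcp_rot: [-3.14, 0.001, -0.001]
contact_force: [-0.6, -0.2, 0.6]
grip_width: 54.6
finger_force: 30.0
```

```bash
python3 look.py w13.png dose_cup drain_mat lint_filter
```

```text
46.5 [ 501.4 -328.8  153.2] [-3.14e+00  1.00e-03 -1.00e-03] 54.6
[[-0.0, -0.97, -0.25, 568.32], [-1.0, 0.0, 0.0, -330.07], [-0.0, 0.25, -0.97, 310.96], [0.0, 0.0, 0.0, 1.0]] 266.36916954019233
dose_cup 0.96 [257. 236.] [ 442.4 -329.2   30. ]
drain_mat 0.68 [303. 167.] [ 517.3 -383.4    0. ]
lint_filter 0.57 [365. 182.] [ 504.3 -446.5   28. ]
```

View pics/w13.png

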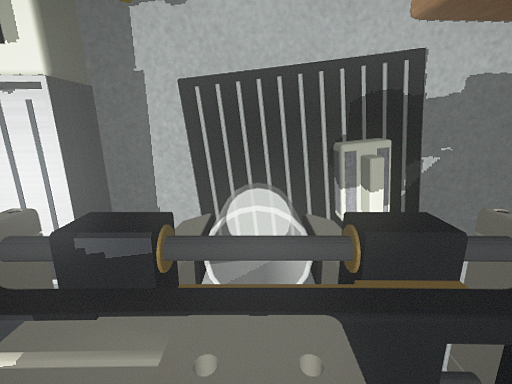

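The filter stands on the mat at (362,180), and the cup in the grip is clear to its left. Lowering the cup and opening only part way.

Request:
send_rows --offset '[[0,0,0.2],[0,0,0.6],[0,0,0.9],[0,0,0.99],[0,0,0.99]]' --delta_rot '[[0,0,0],[0,0,0],[0,0,0],[0,0,0],[0,0,0]]'

```text
time: 47.32
tool_pos: [501.7, -330.5, 35.1]
tcp_rot: [3.142, -0.0, -0.002]
contact_force: [0.3, 0.7, -0.4]
grip_width: 54.9
finger_force: 30.0
```

Request:
send_rows --offset '[[0,0,0],[0,0,0],[0,0,0],[0,0,0]]' --delta_rot '[[0,0,0],[0,0,0],[0,0,0],[0,0,0]]' --grip 0.85

```text
time: 47.82
tool_pos: [501.5, -330.9, 35.0]
tcp_rot: [3.141, -0.0, -0.002]
contact_force: [-0.9, -0.2, -0.1]
grip_width: 77.8
finger_force: 0.0
```

Request:
send_rows --offset '[[0,0,-0.2],[0,0,-0.7],[0,0,-1],[0,0,-1]]' --delta_rot '[[0,0,0],[0,0,0],[0,0,0],[0,0,0]]'

```text
time: 48.32
tool_pos: [502.9, -331.9, 158.3]
tcp_rot: [3.137, -0.005, -0.002]
contact_force: [0.1, -0.3, -0.9]
grip_width: 78.2
finger_force: 0.0
```

Request:
send_rows --offset '[[-0.7,0,-1],[-0.7,0,-1],[-0.7,0,-1],[-0.7,0,-1],[-0.7,0,-1]]' --delta_rot '[[0,0,0],[0,0,0],[0,0,0],[0,0,0],[0,0,0]]'

```text
time: 48.95
tool_pos: [417.5, -330.0, 272.5]
tcp_rot: [-3.139, 0.002, -0.002]
contact_force: [-0.2, 0.7, -0.1]
grip_width: 78.2
finger_force: 0.0
```

```bash
python3 look.py w14.png dose_cup drain_mat lint_filter; python3 -c "
from h import *
for n in('scene','side'):
  snap(n,n+'E.png');c=optics.get_calibration(n)
  for k,z in(('dose_cup',38),('lint_filter',36),('jar',0),('soap_block',0),('bottle_a',0)):
    for r in finder.pinpoint(k,n)[:2]: print(k,n,round(r['confidence'],2),at_z(c,r['uv'],z).round())"
```

```text
48.95 [ 417.5 -330.   272.5] [-3.139e+00  2.000e-03 -2.000e-03] 78.2
[[-0.0, -0.97, -0.25, 484.65], [-1.0, 0.0, 0.0, -331.54], [-0.0, 0.25, -0.97, 430.13], [0.0, 0.0, 0.0, 1.0]] 266.36916954019233
dose_cup 0.9 [258. 109.] [ 502.1 -331.4   30. ]
drain_mat 0.63 [292. 101.] [ 514.6 -383.2    0. ]
lint_filter 0.91 [339. 104.] [ 508.8 -447.4   28. ]
dose_cup scene 0.83 [ 506. -326.   38.]
dose_cup scene 0.71 [777. 159.  38.]
lint_filter scene 0.56 [ 499. -458.   36.]
lint_filter scene 0.48 [ 758. -154.   36.]
jar scene 0.81 [681. 245.   0.]
soap_block scene 0.79 [ 738. -188.    0.]
bottle_a scene 0.87 [756. 115.   0.]
bottle_a scene 0.56 [769. -20.   0.]
dose_cup side 0.68 [ 497. -331.   38.]
jar side 0.48 [681. 242.   0.]
bottle_a side 0.95 [746. -31.   0.]
bottle_a side 0.72 [750. 124.   0.]
```

View pics/w14.png

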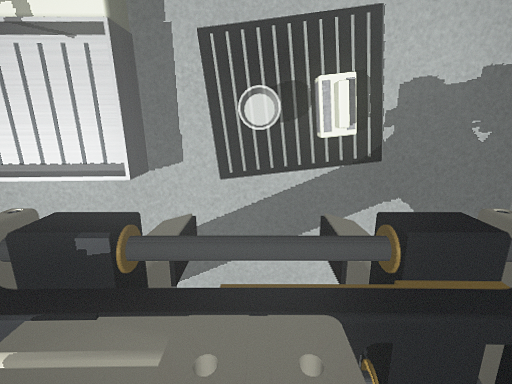

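Cup (259,107) and filter (337,104) stand upright side by side, both well inside the mat. Nothing else has moved, so I'm handing it in.

```bash
python3 -c "
from h import *
print(ticket.close_job())"
```

```text
the job is handed in; nothing more can be done
None
```

The job is handed in: the dosing cup and lint filter (the only gear on the shelf) went into the bath, the lever and then the knob were taken to their stops and let go, and both pieces now stand side by side on the drain mat. I saw the lever back at rest but did not check that the knob had sprung back, and no verdict came back.

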